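Load the spare twine spool and click its cap home

TASK

Load the kitchen twine stand: slide the spool of twine straight up off the plain wooden storage peg and lower it over the steel spindle until it sits on the foot. Then pick up the red snap cap, push it down onto the slotted white stud on top of the spindle, keep pushing after it clicks until it is fully home, and finish with the gripper still on the cap, pressing it down firmly so that I can thread the twine. Do not let go of it at the end, and leave the mug, the spice jar and the teaspoon where they are.

Things in the scene. Friction and masses are not known exactly. Their poses are not given: they have to be found in the camera images.
- twine_stand: fixed kitchen twine stand: light oak foot 104 x 240 mm (long side along its y axis) on rubber feet, its top 22 mm above the worktop; low steel eyelet (11 mm high) and blade on the -x edge. Two upright posts 130 mm apart: a dark wooden storage peg at y = +65 mm and a steel spindle at y = -65 mm. Origin on the worktop under the middle of the foot, z up
- peg_seat (a point): point on the axis of the storage peg at the height where a spool rests (top of a 3 mm steel washer 38 mm across, 25 mm above the worktop). The peg is 16 mm thick with a domed top 65 mm above this point
- spindle_seat (a point): point on the axis of the steel spindle at the height where the spool must rest (top of the same kind of washer, 25 mm above the worktop). The spindle is 17 mm thick; its flat shoulder is 61 mm above this point, and the stud on the shoulder ends 72 mm above this point
- spindle_top (a point): centre of the flat shoulder on top of the steel spindle, 86 mm above the worktop. On it stands the off-white slotted snap stud: four spring prongs in a ring, 17 mm across at the bead (6.7 mm above the shoulder), 11 mm high. The prongs give way inwards when the cap's lip is pressed over them
- spool_mid (a point): centre (half-way up, on the axis) of the loose spool: cream cotton twine wound on a card tube, a plain cylinder 54 mm across and 52 mm high with a 23 mm through bore, about 0.12 kg, without flanges; grip it round the winding, best in its upper half. Starts upright on the storage peg. z along its axis
- cap_mid (a point): centre (20 mm above its underside, on the axis) of the loose red snap cap, 40 mm high, 40 g: a flange 42 mm across and 6 mm high below, above it a ribbed knob 28 mm across from 9 to 40 mm over the underside (grip the knob 26 mm or more over the underside). Starts upright on the worktop, open end down. Fully home this point is 14 mm above spindle_top. z along its axis
- cap_mouth (a point): centre of the cap's underside. The mouth is 20 mm wide, 6 mm deep, then comes a lip 13 mm wide, 3 mm thick, then a hollow. The lip meets the beads when this point is about 4 mm above spindle_top; over the next 3 mm the force rises to some 10 N, then it drops (the click, the cap even pulls itself on), and the lip lands on the shoulder with this point 6 mm below spindle_top
- tea_mug: cream mug with a handle, 83 x 117 x 94 mm, origin under its centre; a bystander
- spice_jar: glass spice jar with a green cap, 46 mm across, 106 mm high, origin under its centre; a bystander
- tea_spoon: steel teaspoon lying flat, 130 x 26 x 11 mm, origin under its centre; a bystander
- coffee_maker: black drip coffee maker, fixed, 275 mm deep (x) x 206 mm wide (y) x 354 mm high, origin under its centre; only an obstacle: go round its front
Things that resemble listed ones, but are neither listed nor needed, are in the scene too. Leave any black look-alike of the part that bears spool_mid alone.

How it is judged:
On the way, in this order (a step that is already met when the one before it is completed fails the run):
1. the spool is lifted clear of the storage peg (its underside above both posts) (z of spool_mid in the frame of spindle_seat above 0.096 m), for 0.1 s.
2. the spool sits on the foot with the spindle through its bore (horizontal distance between spool_mid and spindle_seat below 0.006 m and z of spool_mid in the frame of spindle_seat below 0.029 m and angle between spool_mid's own z axis and vertical below 0.12 rad), for 0.2 s.
3. the cap has clicked over the stud and lies fully home (horizontal distance between cap_mid and spindle_top below 0.004 m and z of cap_mid in the frame of spindle_top below 0.0155 m and angle between cap_mid's own z axis and vertical below 0.12 rad), for 0.1 s.
At the end, for the whole second after the job is handed in: The spool sits on the foot round the spindle (axis within 6 mm, at most 3 mm above its seat, upright within 7 degrees); the cap is on the stud (within 4 mm of the axis, at most 1.5 mm above home, upright within 7 degrees); the fingers still hold the cap and press it on the stand with over 4 N (all of step 2 and all of step 3 and contact force between the fingers and snap_cap above 2 N and contact force between snap_cap and twine_stand above 4 N); the arm keeps its last pose, push and grip.
It fails at once if the mug is moved by more than 3 cm (distance of tea_mug from where it was at the start of the episode above 0.03 m).
It fails at once if the spice jar is moved by more than 3 cm (distance of spice_jar from where it was at the start of the episode above 0.03 m).
It fails at once if the teaspoon is moved by more than 3 cm (distance of tea_spoon from where it was at the start of the episode above 0.03 m).
It also fails if it takes over 58 s, if anything falls off the work surface, if the arm or the gripper's body presses on something with over 40 N, if the wrist force passes 120 N, or if a joint passes its speed limit or range.

ROBOT

A 6-joint arm with a two-finger parallel gripper is mounted at the origin on a cart in front of the work surface, level with it; the furniture and walls round the work are solid. World frame = base frame: x ahead of the robot, y to its left, z up, the work surface at z = 0. Lengths are in m, angles in rad, forces in N, time in s.
With the tool pointing down it reaches from about 0.35 to 0.975 m from the base axis. Payload 4.9 kg.
Tool frame: the origin (TCP) lies midway between the tips of the shut fingers; the grasp point (between the pads) lies ctrl.grip_point_offset behind it (ctrl.grip_point_offset is the distance from the TCP to the grasp point, in m); x points along the fingers, y is the direction in which the jaws open and shut, and the axes are right-handed (so a half turn about x gives the same grasp; the last joint's range is limited). The gripper opens to 85 mm and grips with 20 to 120 N. Pads are 22 mm wide; open, the fingers measure 114 mm over their backs; the gripper's body (76 mm by 85 mm) begins 54 mm behind the grasp point. The pads swing forward as they close: fully open they stand 13 mm farther back than shut.
Start: joints at [-1.235, 0.053, 1.613, -0, 1.476, -0.119], TCP at [0.275, -0.561, 0.231] pointing down, gripper open.
Joint ranges: [-3.01, 3.01], [-1.01, 2.22], [0.06, 2.58], [-1.02, 4.17], [0.09, 2.62], [-3.14, 3.14]. Speed limits (rad/s): [2.57, 2.57, 3.14, 3.14, 3.14, 3.14].

INTERFACE

Orientations are given as a rotation vector (axis times angle).
In Python, from station import ctrl gives the robot as it stands. The module is installed in compiled form; this text tells all that it offers.
- The arm moves only by the tool drive_tool, never from a script. Its argument "commands" is text: rows parted by semicolons, each of 5 numbers parted by spaces: the closure, from -1 (fully open) to 1 (shut), so that 0 is half open, then the shift along the tool's x, y, z in units of 40 mm (1.0 is 40 mm), then the turn about the tool's x in units of 5 degrees (1.0 is 5 degrees). A call has 1 to 8 rows; each row is the pose to reach, as a shift and turn from the pose commanded when the call began, along the tool's axes at that moment; what a row does not reach only later rows make up. A row lasts 1/12 s, in which the tool goes at most 41.7 mm and 7.16 degrees, less where a joint would pass 70% of its speed; a pose out of reach is approached as far as the arm can. A call with a gripper value outside its range is refused whole. The fingers move at their own pace and stop on an object; "newtons" is the grip in N (left out, the last holds). Time passes only in rows, so rows that repeat a pose let the fingers close. It gives the time, the measured TCP pose, the force and the opening at its end, in the units of the state.
- ctrl.get_obs(): the state, without advancing time (a new reading comes with each control period).
- ctrl.get_image(name): name is "side" or "top"; returns (picture, depth): 384x512x3 uint8, blue, green, red; 384x512 float32, m along the optical axis (not along the pixel's ray), 0 where there is no reading.
- ctrl.camera_info(name): a dict with "K" (3x3 intrinsics, pixels), "k1" (the pictures are not rectified: a ray, as slopes to the right and down, at radius r is drawn at 1 + k1 r^2 times it, then the intrinsics apply), "T" (4x4, takes a point from camera to world coordinates). Camera axes: x right, y down, z forward; pixel columns grow to the right and rows downward; lengths in m; the calibration is good to about 2 mm. A picture is of the moment at which its call begins. camera_info takes no time and is no camera call.
- ctrl.finish_job(): hands the job in, once; it reports no verdict.
The state is a dict: "t": time; "q": joint angles; "dq": joint speeds; "effort": joint torques, N m; "tool_pos": TCP position; "tool_rot": TCP orientation; "contact_force": force on the tool from outside, world axes, zero at the start; "wrist_torque": the same for the moment, N m; "opening": finger opening in m.
Only numpy, scipy, OpenCV 4.12 (cv2) and the standard library are available. Lean on these libraries where they do the work, as an engineer would, in place of code of your own. Each camera call takes 0.05 s, during which the arm holds its last target.

## Working session

There is one attempt and no reset: what is moved stays moved. The work goes in short steps, Python scripts to look and compute and a tool call to move; the robot and the scene stay as the last step left them, time stands still between calls to the robot, and variables do not carry over. Pictures are saved under pics/ and viewed, and the job is handed in when it is done.

Besides the shell and the picture viewer there is one more tool, called after ">>>" as name(argument=value, ...) on one line, values as JSON. drive_tool: Moves the arm, as the interface text tells. Its arguments: {"type":"object","properties":{"commands":{"type":"string"},"newtons":{"type":"number"}},"required":["commands"]}

```bash
mkdir -p pics; python3 - <<'E'
from station import ctrl
import cv2,numpy as np
print(ctrl.get_obs()); print(ctrl.grip_point_offset)
for n in("side","top"):
    im,d=ctrl.get_image(n); cv2.imwrite(f"pics/{n}0.png",im); np.savez(f"pics/{n}0.npz",im=im,d=d)
    c=ctrl.camera_info(n); print(n,c)
E
```

```text
{'t': 0.0, 'q': array([-1.23502252e+00,  5.33958830e-02,  1.61432961e+00,  1.00701842e-05,
        1.47601897e+00, -1.18951022e-01]), 'dq': array([ 0.00112153, -0.0002066 ,  0.00059224, -0.00051967,  0.00213721,
       -0.00048646]), 'effort': array([ 1.29070690e-03, -3.93679833e+01, -3.70175564e+01,  9.75970238e-05,
        7.02433259e-03,  9.78004323e-06]), 'tool_pos': array([ 0.27432628, -0.56086182,  0.23001757]), 'tool_rot': array([ 1.96949404,  0.45788249, -1.96994461]), 'contact_force': array([-0.50306186,  0.70130634, -0.59464364]), 'wrist_torque': array([-0.00660305,  0.0080149 , -0.06432624]), 'opening': 0.08525317099820078}
0.0187
side {'K': array([[426.90096295,   0.        , 254.25666724],
       [  0.        , 426.90096295, 186.55093896],
       [  0.        ,   0.        ,   1.        ]]), 'k1': -0.1559179635249145, 'T': array([[-0.92768393, -0.16782494,  0.33352259,  0.15303294],
       [-0.37293173,  0.45959548, -0.80603593,  0.84611944],
       [-0.01801254, -0.87212773, -0.48894659,  0.69156781],
       [ 0.        ,  0.        ,  0.        ,  1.        ]])}
top {'K': array([[447.82690128,   0.        , 263.31870004],
       [  0.        , 447.82690128, 189.39837563],
       [  0.        ,   0.        ,   1.        ]]), 'k1': -0.04352789275815596, 'T': array([[ 0.02480969, -0.98296349,  0.18211882,  0.34806691],
       [-0.9961759 , -0.03957492, -0.07789358, -0.07820105],
       [ 0.08377388, -0.17948986, -0.98018637,  1.26739783],
       [ 0.        ,  0.        ,  0.        ,  1.        ]])}
```

View pics/side0.png

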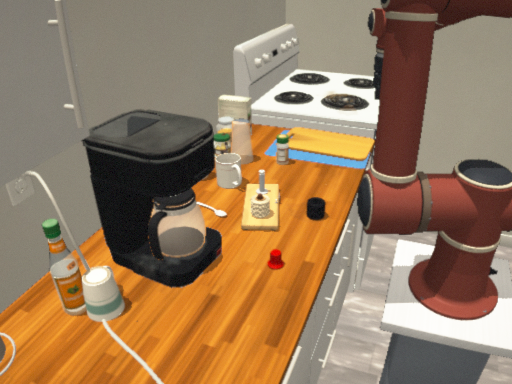

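View pics/top0.png

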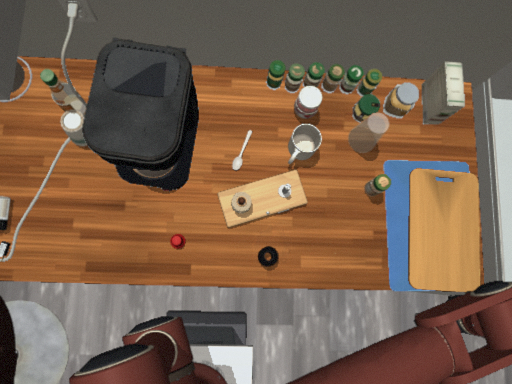

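The side view shows the cream spool on its peg at (261,205), the steel spindle at (262,180), the red cap at (276,260), and a black spool look-alike at (316,208). In the top view these are the spool at (241,203), spindle at (286,190), cap at (177,241) and black look-alike at (267,256). The cream one on the peg fits the description. I'll check it in enlarged crops.

```bash
cat > h.py <<'E'
import numpy as np,cv2
from station import ctrl
def ray(n,u,v):
    c=ctrl.camera_info(n);K=c["K"];T=c["T"]
    xd=np.array([(u-K[0,2])/K[0,0],(v-K[1,2])/K[1,1]]);x=xd.copy()
    for _ in range(30): x=xd/(1+c["k1"]*(x@x))
    return T[:3,3],T[:3,:3]@np.array([x[0],x[1],1.])
def onz(n,u,v,z):
    o,d=ray(n,u,v); return o+d*(z-o[2])/d[2]
def two(a,b):
    A=[];B=[]
    o1,d1=ray("side",*a);o2,d2=ray("top",*b)
    s=np.linalg.lstsq(np.c_[d1,-d2],o2-o1,rcond=None)[0]
    p,q=o1+s[0]*d1,o2+s[1]*d2
    return (p+q)/2,np.linalg.norm(p-q)
def proj(n,p):
    c=ctrl.camera_info(n);T=c["T"];q=T[:3,:3].T@(np.asarray(p)-T[:3,3]);x=q[:2]/q[2];x=x*(1+c["k1"]*(x@x))
    return c["K"][:2,:2]@x+c["K"][:2,2]
def crop(im,x0,y0,w,h,s,f):
    cv2.imwrite(f,cv2.resize(im[y0:y0+h,x0:x0+w],None,fx=s,fy=s,interpolation=cv2.INTER_CUBIC))
E
python3 - <<'E'
from h import *
S=np.load("pics/side0.npz")["im"];T=np.load("pics/top0.npz")["im"]
a=cv2.resize(S[150:280,200:340],None,fx=5,fy=4.5,interpolation=2)
crop(S,230,160,100,120,5,"pics/c_s.png"); crop(T,160,165,160,110,5,"pics/c_t.png")
E
```

```text
(no output)
```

View pics/c_s.png

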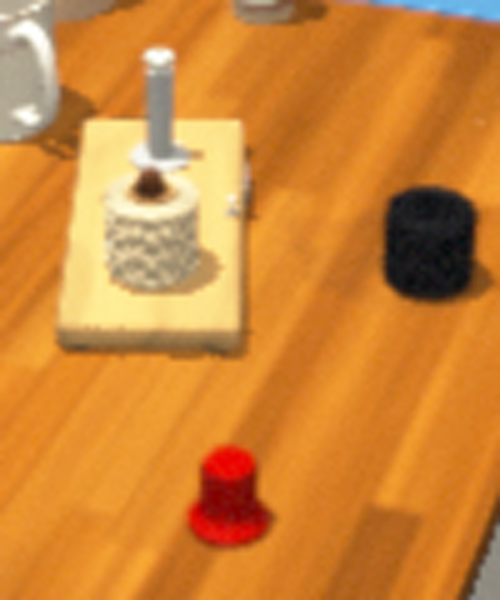

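View pics/c_t.png

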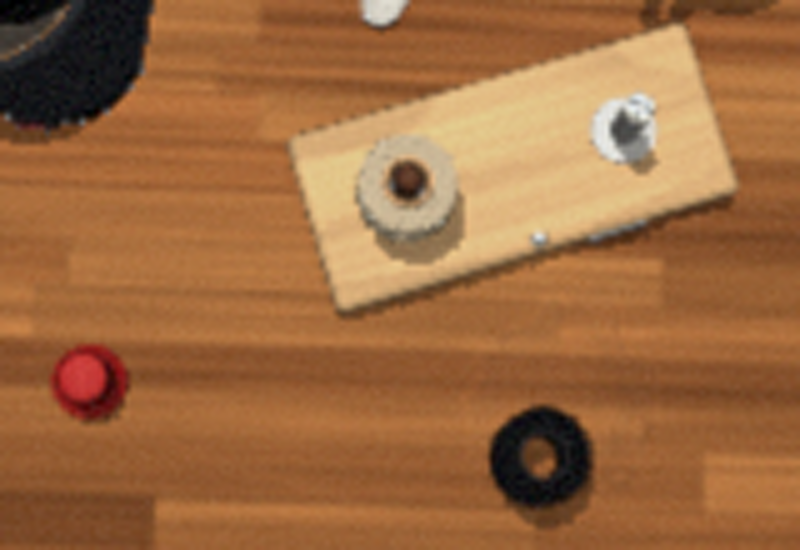

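The crops confirm it: the cream wound spool with the dark peg through it is the target. The black ring standing on the worktop is the decoy. Next I'll measure positions.

```bash
python3 - <<'E'
from h import *
np.set_printoptions(precision=4,suppress=True)
T=np.load("pics/top0.npz")["im"];D=np.load("pics/top0.npz")["d"];S=np.load("pics/side0.npz")["im"]
hsv=cv2.cvtColor(T,cv2.COLOR_BGR2HSV)
for nm,(u,v) in dict(foot=(260,200),foot2=(225,205),wood=(200,250),spool=(233,203)).items(): print(nm,hsv[v,u],T[v,u])
# foot corners by eye
cs=[(218,193.4),(296.6,170),(307.4,202.4),(228.4,227.6)]
W=[onz("top",*c,0.022) for c in cs]; print(np.array(W)); W=np.array(W)
print("edges",[np.linalg.norm(W[i]-W[(i+1)%4]) for i in range(4)])
yv=(W[0]-W[1]+W[3]-W[2]);yv/=np.linalg.norm(yv);c=W.mean(0)
print("centre",c,"yaxis",yv,np.degrees(np.arctan2(yv[1],yv[0])))
print("peg",c+.065*yv,"spin",c-.065*yv)
print("stud2",two((261.8,170),(288.6,185.8)),onz("top",288.6,185.8,.097),onz("side",261.8,170,.097))
print("cap2",two((275.8,252),(176.4,240.6)),onz("top",176.4,240.6,.04),onz("side",275.8,252,.04))
for n,im in(("top",T),("side",S)):
    h=cv2.cvtColor(im,cv2.COLOR_BGR2HSV)
    m=((h[...,0]<5)|(h[...,0]>175))&(h[...,1]>200)&(h[...,2]>60)
    x,y,w,hh=(160,225,40,35) if n=="top" else (260,240,35,35)
    ys,xs=np.nonzero(m[y:y+hh,x:x+w]); print(n,"cap bbox",xs.min()+x,xs.max()+x,ys.min()+y,ys.max()+y,xs.mean()+x,ys.mean()+y)
# projections of peg etc.
print("spool top px eye", onz("top",160+407/5,165+182/5,.077))
print(D[203,233],D[240,177])
E
```

```text
foot [ 17 112 220] [123 177 220]
foot2 [ 19 100 226] [137 194 226]
wood [ 13 167 166] [ 57 104 166]
spool [ 17  63 204] [154 183 204]
[[ 0.5629 -0.0498  0.022 ]
 [ 0.6401 -0.2719  0.022 ]
 [ 0.5469 -0.304   0.022 ]
 [ 0.4677 -0.0826  0.022 ]]
edges [np.float64(0.23512014310661122), np.float64(0.09857010171885575), np.float64(0.23509499532680875), np.float64(0.10067064911393404)]
centre [ 0.5544 -0.1771  0.022 ] yaxis [-0.3326  0.9431  0.    ] 109.42413106041518
peg [ 0.5328 -0.1158  0.022 ] spin [ 0.576  -0.2384  0.022 ]
stud2 (array([ 0.5772, -0.2394,  0.0962]), np.float64(0.00212869138859603)) [ 0.5781 -0.239   0.097 ] [ 0.5755 -0.238   0.097 ]
cap2 (array([0.4261, 0.0564, 0.038 ]), np.float64(0.00021456012060078452)) [0.4261 0.0562 0.04  ] [0.4252 0.0588 0.04  ]
top cap bbox 170 184 234 247 178.66129032258064 241.25806451612902
side cap bbox 268 282 250 268 275.11442786069654 259.8059701492537
spool top px eye [ 0.5341 -0.1145  0.077 ]
1.2037592 1.2077106
```

```bash
cat >> h.py <<'E'
from scipy.spatial.transform import Rotation as Ro
np.set_printoptions(precision=4,suppress=True)
def togo(p,yaw=None):
    """units row shift to TCP target p; yaw = wanted jaw direction angle in deg (world)"""
    o=ctrl.get_obs();R=Ro.from_rotvec(o["tool_rot"]).as_matrix()
    d=R.T@(np.asarray(p)-o["tool_pos"])/.04
    jy=np.degrees(np.arctan2(R[1,1],R[0,1]))
    print("t",o["t"],"pos",o["tool_pos"],"jaw",jy,"open",o["opening"],"F",o["contact_force"])
    print("shift units",d)
    if yaw is not None:
        t=-(yaw-jy); t=(t+90)%180-90; print("turn units",t/5)
E
python3 - <<'E'
from h import *
o=ctrl.get_obs();print(Ro.from_rotvec(o["tool_rot"]).as_matrix())
togo([.534,-.115,.16],19.4)
E
```

```text
[[-0.0006  0.4393 -0.8984]
 [ 0.0018 -0.8984 -0.4393]
 [-1.     -0.0019 -0.0002]]
t 0.1 pos [ 0.2743 -0.5609  0.2302] jaw -63.94365927446718 open 0.0853560310240512 F [-0.2171 -0.835   0.139 ]
shift units [  1.7701  -7.1605 -10.7282]
turn units -16.668731854893434
```

>>> drive_tool(commands="-1 1.75 -7.15 -10.75 1.3;-1 1.75 -7.15 -10.75 1.3;-1 1.75 -7.15 -10.75 1.3;-1 1.75 -7.15 -10.75 1.3;-1 1.75 -7.15 -10.75 1.3;-1 1.75 -7.15 -10.75 1.3;-1 1.75 -7.15 -10.75 1.3;-1 1.75 -7.15 -10.75 1.3", newtons=40)

```text
t: 0.77
tool_pos: [0.4416, -0.2743, 0.1859]
tool_rot: [2.036, 0.351, -2.037]
contact_force: [0.7, -0.3, 0.1]
opening: 0.0848
```

```bash
python3 -c "
from h import *
togo([.534,-.115,.12],-70.6)"
```

```text
t 0.7667 pos [ 0.4416 -0.2743  0.1859] jaw -70.46261577663263 open 0.08484806199529131 F [ 0.6766 -0.2655  0.1135]
shift units [ 1.6477 -2.9793 -3.5081]
turn units 0.027476844673472556
```

>>> drive_tool(commands="-1 0.8 -2.95 -3.5 0;-1 1.2 -2.95 -3.5 0;-1 1.65 -2.95 -3.5 0;-1 1.65 -2.95 -3.5 0;-1 1.65 -2.95 -3.5 0;-1 1.65 -2.95 -3.5 0;-1 1.65 -2.95 -3.5 0;-1 1.65 -2.95 -3.5 0")

```text
t: 1.43
tool_pos: [0.5335, -0.1185, 0.1205]
tool_rot: [2.035, 0.351, -2.036]
contact_force: [0.4, -0.0, -0.0]
opening: 0.0855
```

```bash
python3 - <<'E'
from h import *
togo([.534,-.115,.039],-70.6)
im,_=ctrl.get_image("top");crop(im,180,130,150,110,5,"pics/a_t.png")
im,_=ctrl.get_image("side");crop(im,200,120,140,110,5,"pics/a_s.png")
E
```

```text
t 1.4333 pos [ 0.5335 -0.1185  0.1205] jaw -70.42894831673192 open 0.08551735768315992 F [ 0.3925 -0.0056 -0.0088]
shift units [ 2.0371 -0.0785 -0.0415]
turn units 0.03421033665361506
```

View pics/a_s.png

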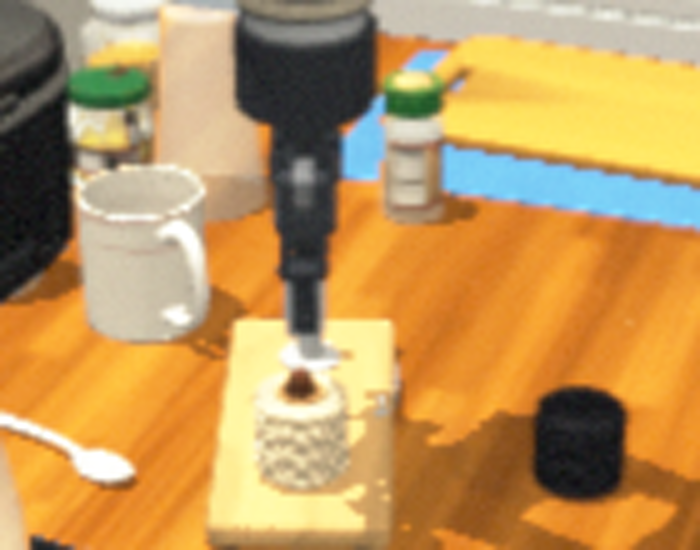

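View pics/a_t.png

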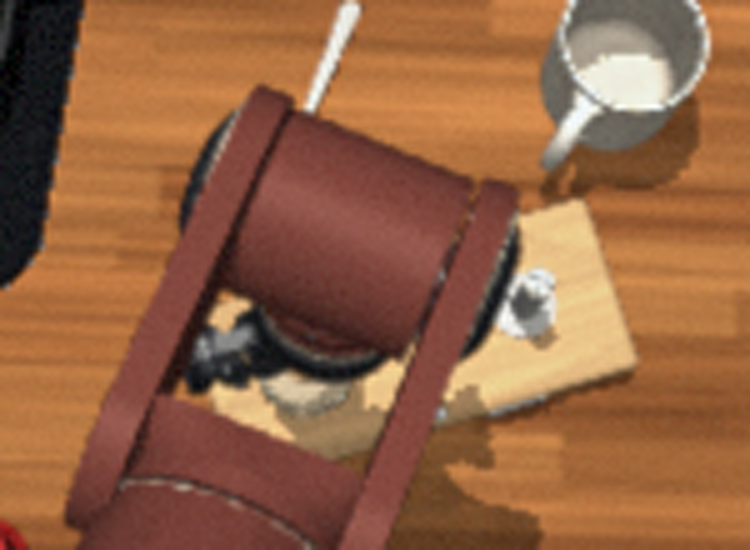

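The side crop shows the gripper centred over the spool at about (300,430), in line with the near finger. The top view is mostly blocked by the arm. Descending.

>>> drive_tool(commands="-1 0.7 -0.08 -0.04 0;-1 1.4 -0.08 -0.04 0;-1 2.04 -0.08 -0.04 0;-1 2.04 -0.08 -0.04 0;0 2.04 -0.08 -0.04 0;0.3 2.04 -0.08 -0.04 0;1 2.04 -0.08 -0.04 0;1 2.04 -0.08 -0.04 0", newtons=30)

```text
t: 2.2
tool_pos: [0.5361, -0.1157, 0.0418]
tool_rot: [2.04, 0.348, -2.031]
contact_force: [-0.3, -0.3, 4.5]
opening: 0.0526
```

>>> drive_tool(commands="1 0 0 0 0;1 0 0 0 0;1 0 0 0 0;1 0 0 0 0")

```text
t: 2.53
tool_pos: [0.5361, -0.1157, 0.0418]
tool_rot: [2.039, 0.348, -2.031]
contact_force: [-1.0, -0.8, 6.0]
opening: 0.0528
```

```bash
python3 - <<'E'
from h import *
togo([.534,-.115,.17],-70.6)
im,_=ctrl.get_image("side");crop(im,200,120,140,110,5,"pics/b_s.png")
E
```

```text
t 2.5333 pos [ 0.5361 -0.1157  0.0418] jaw -70.43682406658154 open 0.05281821980022151 F [-1.0249 -0.8003  6.001 ]
shift units [-3.2052 -0.0227  0.0334]
turn units 0.032635186683691586
```

View pics/b_s.png

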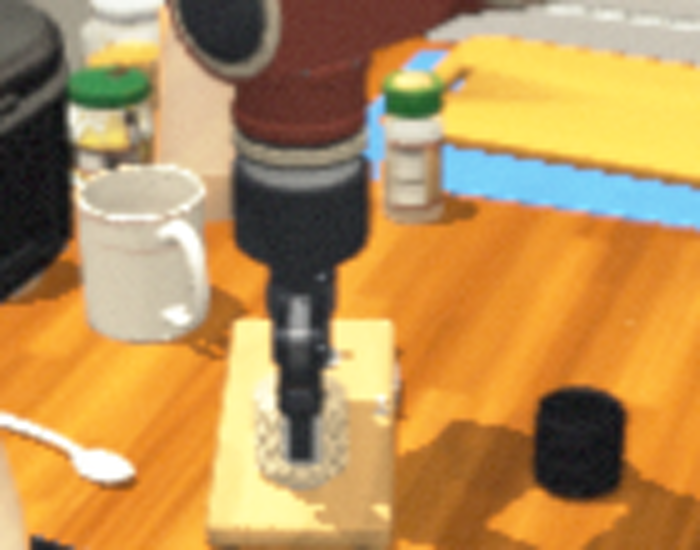

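The near pad is on the winding at (300,440) and the opening is 52.8 mm, so the spool is held. Lifting straight up.

>>> drive_tool(commands="1 -0.3 0 0 0;1 -0.7 0 0 0;1 -1.1 0 0 0;1 -1.5 0 0 0;1 -1.9 0 0 0;1 -2.3 0 0 0;1 -2.6 0 0 0;1 -2.6 0 0 0", newtons=35)

```text
t: 3.25
tool_pos: [0.5359, -0.1152, 0.1469]
tool_rot: [2.04, 0.348, -2.029]
contact_force: [0.5, -0.1, -0.9]
opening: 0.0525
```

>>> drive_tool(commands="1 0 0 0 0;1 0 0 0 0")

```text
t: 3.42
tool_pos: [0.5335, -0.1144, 0.142]
tool_rot: [2.035, 0.352, -2.038]
contact_force: [0.1, 0.6, -1.2]
opening: 0.0526
```

```bash
python3 - <<'E'
from h import *
togo([.577,-.239,.145],-70.6)
im,_=ctrl.get_image("side");crop(im,200,100,140,110,5,"pics/c1_s.png");np.savez("pics/c1.npz",im=im)
im,_=ctrl.get_image("top");crop(im,180,130,150,110,5,"pics/c1_t.png")
E
```

```text
t 3.4167 pos [ 0.5335 -0.1144  0.142 ] jaw -70.43992146539325 open 0.052611581752236014 F [ 0.104   0.6262 -1.1543]
shift units [-0.0782  3.2987  0.0175]
turn units 0.03201570692134794
```

View pics/c1_s.png

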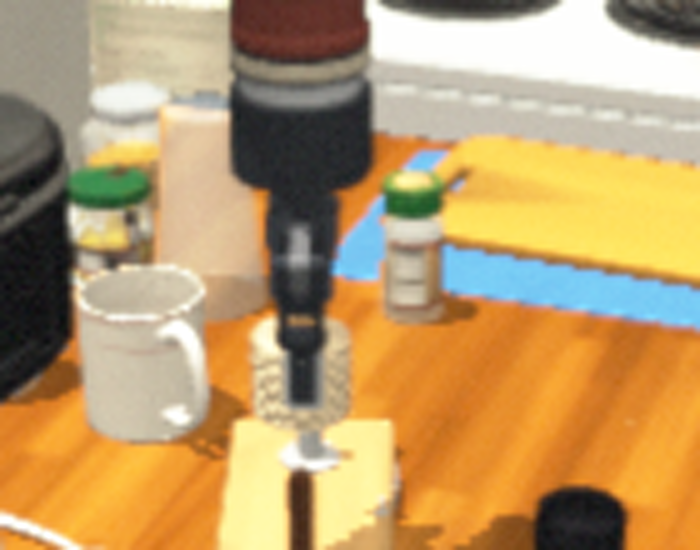

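View pics/c1_t.png

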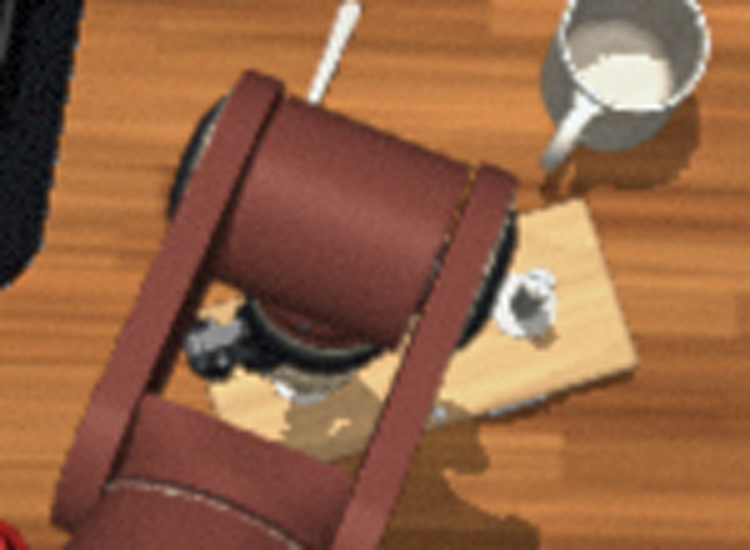

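The spool is clear of the peg: the peg tip shows at (302,480) and the spool at (301,375) in the crop, upright. Moving it over the spindle.

>>> drive_tool(commands="1 0 0.6 0 0;1 0 1.2 0 0;1 -0.08 1.8 0 0;1 -0.08 2.4 0.02 0;1 -0.08 3 0.02 0;1 -0.08 3.3 0.02 0;1 -0.08 3.3 0.02 0;1 -0.08 3.3 0.02 0")

```text
t: 4.18
tool_pos: [0.577, -0.239, 0.145]
tool_rot: [2.036, 0.352, -2.039]
contact_force: [-0.1, 0.7, -1.2]
opening: 0.0528
```

>>> drive_tool(commands="1 0 0 0 0;1 0 0 0 0")

```text
t: 4.35
tool_pos: [0.5772, -0.238, 0.1457]
tool_rot: [2.035, 0.353, -2.037]
contact_force: [0.3, -0.0, -0.5]
opening: 0.0528
```

```bash
python3 - <<'E'
from h import *
togo([.577,-.239,.14],-70.6)
im,_=ctrl.get_image("side");crop(im,200,100,120,110,6,"pics/d_s.png");np.savez("pics/d.npz",im=im)
im,_=ctrl.get_image("top");crop(im,220,130,120,90,6,"pics/d_t.png")
p=ctrl.get_obs()["tool_pos"]
z=p[2]+.009
for dz in(-.026,0,.026): print(proj("side",[p[0],p[1],z+dz]))
for z in(.03,.06,.086,.097):print(z,proj("side",[.577,-.239,z]),proj("top",[.577,-.239,z]))
E
```

```text
t 4.35 pos [ 0.5772 -0.238   0.1457] jaw -70.37938016870531 open 0.05279440756935859 F [ 0.3209 -0.0426 -0.5476]
shift units [0.1426 0.0211 0.0118]
turn units 0.044123966258936775
[261.1674 160.4288]
[261.0771 152.6124]
[260.9843 144.6499]
0.03 [261.677  188.8147] [285.3003 190.6109]
0.06 [261.5849 180.4097] [286.7315 188.6916]
0.086 [261.5026 172.9751] [288.0279 186.953 ]
0.097 [261.4671 169.7872] [288.5929 186.1952]
```

View pics/d_s.png

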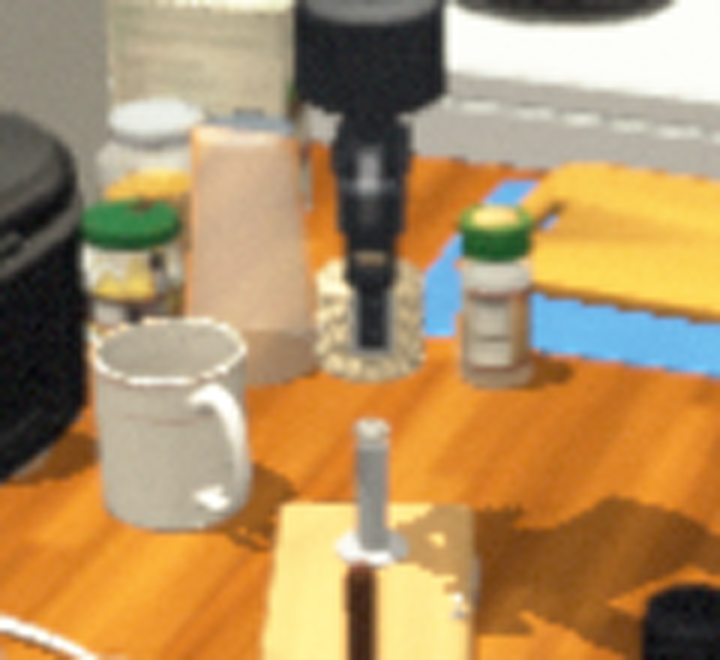

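View pics/d_t.png

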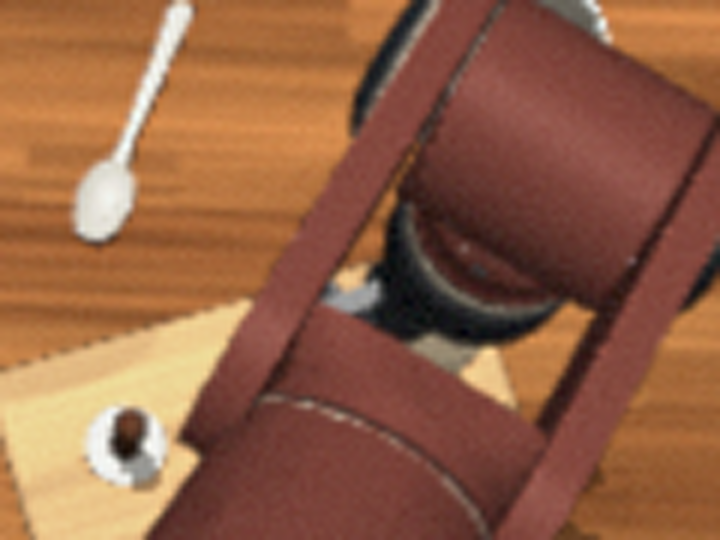

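The spool (centre column 370 in the crop) sits above the spindle (column 372), which agrees with the measured axis to within 1 mm. Lowering with force checks.

>>> drive_tool(commands="1 0.3 0.02 0.01 0;1 0.6 0.02 0.01 0;1 0.75 0.02 0.01 0;1 0.9 0.02 0.01 0;1 1.05 0.02 0.01 0;1 1.2 0.02 0.01 0;1 1.2 0.02 0.01 0;1 1.2 0.02 0.01 0")

```text
t: 5.12
tool_pos: [0.577, -0.2396, 0.0972]
tool_rot: [2.036, 0.353, -2.038]
contact_force: [-1.1, 3.0, -2.6]
opening: 0.053
```

```bash
python3 - <<'E'
from h import *
togo([.577,-.239,.0425],-70.6)
im,_=ctrl.get_image("side");crop(im,200,100,120,110,6,"pics/e_s.png")
E
```

```text
t 5.1167 pos [ 0.577  -0.2396  0.0972] jaw -70.44304695856155 open 0.05299354562853156 F [-1.0571  3.0178 -2.6416]
shift units [ 1.3677 -0.0122 -0.007 ]
turn units 0.03139060828768834
```

View pics/e_s.png

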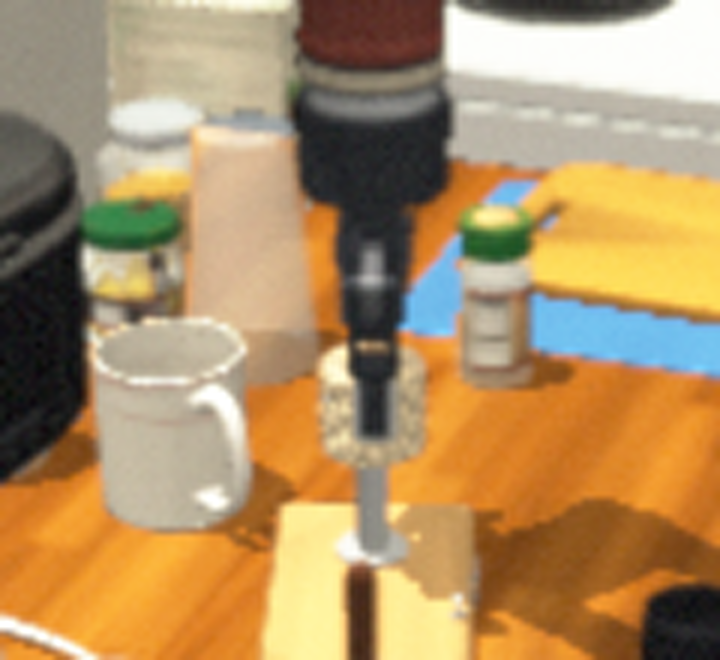

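The stud is inside the bore: the spool is at (372,405) with the spindle emerging below it, and the forces are small. Lowering on.

>>> drive_tool(commands="1 0.2 -0.02 0 0;1 0.4 -0.02 0 0;1 0.6 -0.02 0 0;1 0.8 -0.02 0 0;1 0.95 -0.02 0 0;1 1.1 -0.02 0 0;1 1.2 -0.02 0 0;1 1.2 -0.02 0 0")

```text
t: 5.83
tool_pos: [0.5766, -0.2394, 0.0486]
tool_rot: [2.035, 0.351, -2.038]
contact_force: [-0.3, 2.1, -1.6]
opening: 0.0527
```

>>> drive_tool(commands="1 0.05 0 0 0;1 0.1 0 0 0;1 0.15 0 0 0;1 0.2 0 0 0;1 0.2 0 0 0")

```text
t: 6.25
tool_pos: [0.5773, -0.2394, 0.0419]
tool_rot: [2.036, 0.351, -2.036]
contact_force: [0.7, 3.3, -1.4]
opening: 0.0528
```

```bash
python3 - <<'E'
from h import *
togo([.577,-.239,.0425],-70.6)
im,_=ctrl.get_image("side");crop(im,200,100,120,110,6,"pics/f_s.png")
E
```

```text
t 6.25 pos [ 0.5773 -0.2394  0.0419] jaw -70.44034263841783 open 0.052777253381143134 F [ 0.7244  3.3055 -1.352 ]
shift units [-0.014  -0.0117  0.0031]
turn units 0.03193147231643252
```

View pics/f_s.png

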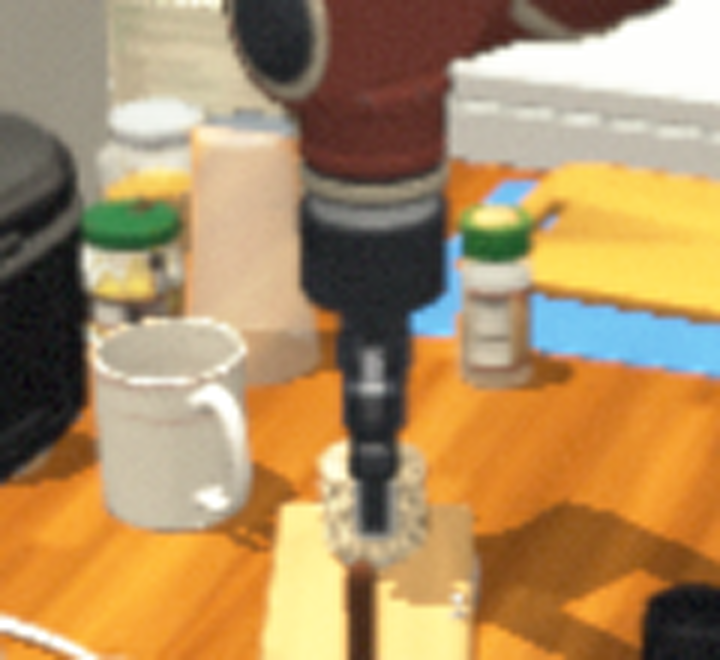

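Force on the tool is +3.3 N in y, so the bore touches the spindle on one side. I'll ease over by 2 mm and lower until it seats.

>>> drive_tool(commands="1 0 -0.05 0 0;1 0 -0.05 0 0;1 0 -0.05 0 0;1 0 -0.05 0 0")

```text
t: 6.63
tool_pos: [0.5767, -0.2381, 0.0424]
tool_rot: [2.036, 0.35, -2.035]
contact_force: [0.3, -0.3, -1.9]
opening: 0.0526
```

>>> drive_tool(commands="1 0.03 0 0 0;1 0.06 0 0 0;1 0.09 0 0 0;1 0.09 0 0 0;1 0.09 0 0 0")

```text
t: 7.05
tool_pos: [0.5769, -0.2382, 0.0419]
tool_rot: [2.035, 0.351, -2.036]
contact_force: [-8.3, 3.7, 14.5]
opening: 0.053
```

It has seated (14 N up). Releasing and backing off upward.

>>> drive_tool(commands="1 -0.09 0 0 0;1 -0.09 0 0 0;-1 -0.09 0 0 0;-1 -0.09 0 0 0;-1 -0.09 0 0 0;-1 -0.09 0 0 0;-1 -0.09 0 0 0;-1 -0.09 0 0 0")

```text
t: 7.72
tool_pos: [0.5765, -0.2376, 0.042]
tool_rot: [2.036, 0.351, -2.036]
contact_force: [0.2, 0.2, -1.2]
opening: 0.0854
```

>>> drive_tool(commands="-1 -0.6 0 0 0;-1 -1.2 0 0 0;-1 -1.8 0 0 0;-1 -2.4 0 0 0;-1 -3 0 0 0;-1 -3 0 0 0")

```text
t: 8.22
tool_pos: [0.5795, -0.2392, 0.1689]
tool_rot: [2.042, 0.344, -2.025]
contact_force: [-0.1, -0.1, 1.1]
opening: 0.0853
```

```bash
python3 - <<'E'
from h import *
togo([.426,.0565,.12],-70.6)
im,_=ctrl.get_image("side");crop(im,200,140,120,110,6,"pics/g_s.png");np.savez("pics/g.npz",im=im)
E
```

```text
t 8.2167 pos [ 0.5795 -0.2392  0.1689] jaw -70.43710665618138 open 0.08525032582648957 F [-0.113  -0.0927  1.1042]
shift units [ 1.1485 -8.2603  1.1487]
turn units 0.03257866876372191
```

View pics/g_s.png

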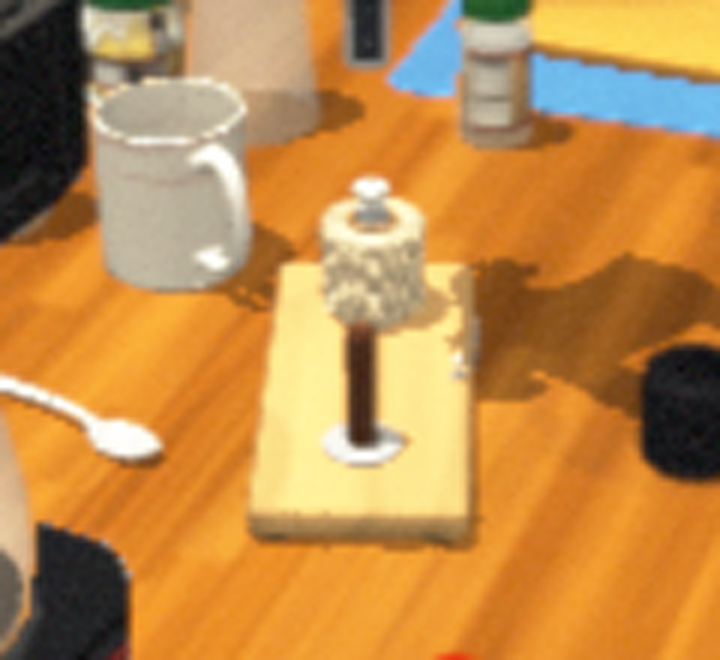

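The spool is seated on the spindle at (373,262) in the crop, with the white stud standing out on top at (371,195). Moving on to the cap.

>>> drive_tool(commands="-1 0 -8.25 1.15 0;-1 0 -8.25 1.15 0;-1 0 -8.25 1.15 0;-1 0 -8.25 1.15 0;-1 0 -8.25 1.15 0;-1 0 -8.25 1.15 0;-1 0.5 -8.25 1.15 0;-1 1 -8.25 1.15 0")

```text
t: 8.93
tool_pos: [0.4271, 0.052, 0.1299]
tool_rot: [2.041, 0.35, -2.03]
contact_force: [1.0, 0.1, 1.0]
opening: 0.0852
```

>>> drive_tool(commands="-1 0 -0.2 0 0;-1 0 -0.2 0 0;-1 0 -0.2 0 0")

```text
t: 9.18
tool_pos: [0.424, 0.0577, 0.1279]
tool_rot: [2.035, 0.351, -2.036]
contact_force: [0.1, 0.6, 0.4]
opening: 0.0853
```

```bash
python3 - <<'E'
from h import *
togo([.426,.0565,.10],-70.6)
im,_=ctrl.get_image("side");crop(im,220,180,110,110,6,"pics/i_s.png");np.savez("pics/i.npz",im=im)
im,_=ctrl.get_image("top");crop(im,130,180,110,90,6,"pics/i_t.png")
print(proj("side",[.426,.0565,.04]),proj("side",[.426,.0565,.0]))
E
```

```text
t 9.1833 pos [0.424  0.0577 0.1279] jaw -70.3777841956831 open 0.08528484308680598 F [0.0586 0.6304 0.4447]
shift units [ 0.6975  0.0443 -0.0373]
turn units 0.04444316086337778
[275.7918 251.3938] [275.6505 264.0011]
```

View pics/i_s.png

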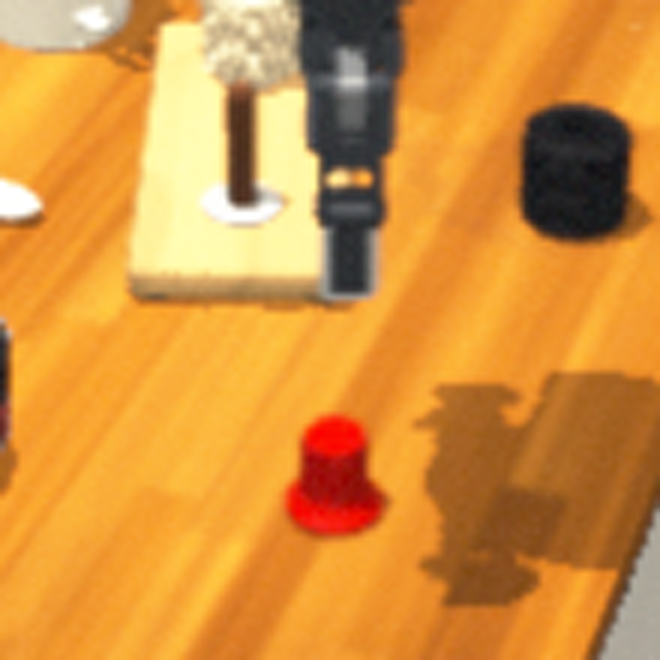

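View pics/i_t.png

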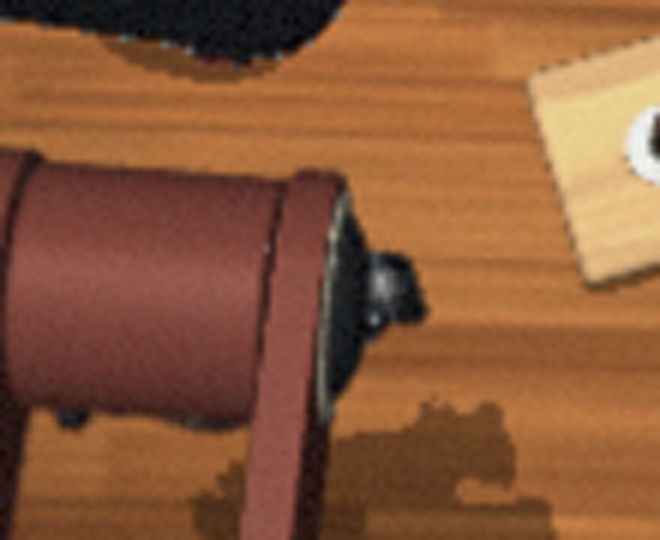

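The cap stands at (334,475) in the side crop, below the fingers. Descending and gripping.

>>> drive_tool(commands="-1 0.7 0.045 -0.04 0;-1 1.4 0.045 -0.04 0;-1 2 0.045 -0.04 0;-1 2.4 0.045 -0.04 0;-1 2.6 0.045 -0.04 0;-1 2.8 0.045 -0.04 0;-1 2.8 0.045 -0.04 0;-1 2.8 0.045 -0.04 0")

```text
t: 9.95
tool_pos: [0.4271, 0.0562, 0.017]
tool_rot: [2.038, 0.35, -2.035]
contact_force: [0.8, 0.5, 0.3]
opening: 0.0852
```

```bash
python3 - <<'E'
from h import *
togo([.426,.0565,.015],-70.6)
im,_=ctrl.get_image("side");crop(im,220,180,110,110,6,"pics/j_s.png");np.savez("pics/j.npz",im=im)
E
```

```text
t 9.95 pos [0.4271 0.0562 0.017 ] jaw -70.48693607345798 open 0.08521722313898872 F [0.7819 0.4527 0.3009]
shift units [ 0.0512 -0.0164  0.0232]
turn units 0.022612785308402293
```

View pics/j_s.png

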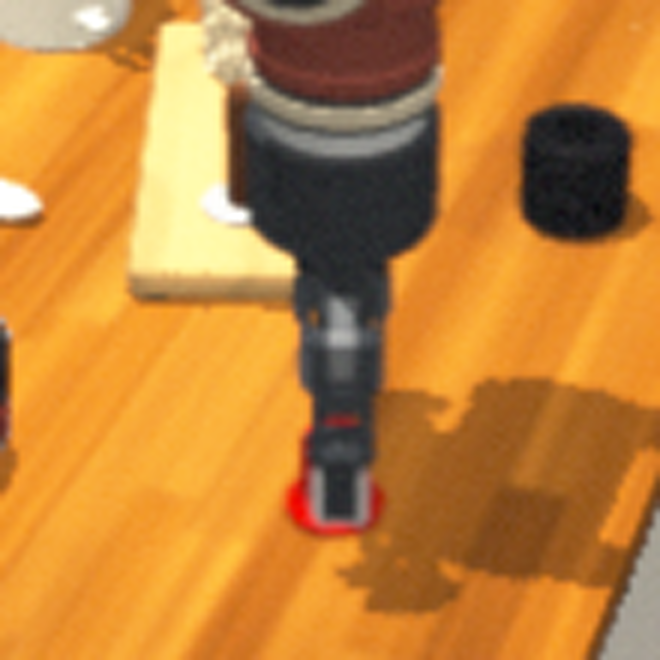

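The near finger is in front of the knob at (341,490) and the flange is at (335,508). Closing.

>>> drive_tool(commands="0.2 0.03 0 0.02 0;1 0.03 0 0.02 0;1 0.03 0 0.02 0;1 0.03 0 0.02 0;1 0.03 0 0.02 0;1 0.03 0 0.02 0;1 0.03 0 0.02 0;1 0.03 0 0.02 0", newtons=70)

```text
t: 10.67
tool_pos: [0.426, 0.0564, 0.0158]
tool_rot: [2.037, 0.351, -2.035]
contact_force: [0.1, -0.3, 4.2]
opening: 0.0261
```

>>> drive_tool(commands="1 -0.5 0 0 0;1 -1 0 0 0;1 -1.5 0 0 0;1 -2 0 0 0;1 -2.5 0 0 0;1 -3 0 0 0;1 -3 0 0 0;1 -3 0 0 0")

```text
t: 11.33
tool_pos: [0.4259, 0.0564, 0.1357]
tool_rot: [2.038, 0.351, -2.034]
contact_force: [0.5, 0.4, -1.4]
opening: 0.0258
```

```bash
python3 - <<'E'
from h import *
togo([.577,-.238,.14],-70.6)
im,_=ctrl.get_image("side");crop(im,220,150,110,110,6,"pics/k_s.png");np.savez("pics/k.npz",im=im)
im,_=ctrl.get_image("top");crop(im,130,180,110,90,6,"pics/k_t.png")
p=ctrl.get_obs()["tool_pos"];print(proj("side",p),proj("side",p+[0,0,-.015]))
E
```

```text
t 11.3333 pos [0.4259 0.0564 0.1357] jaw -70.44030302325602 open 0.025801208536263002 F [ 0.5362  0.3687 -1.3944]
shift units [-0.1007  8.1995 -1.0963]
turn units 0.03193939534879462
[276.7807 219.9139] [276.7238 225.1951]
```

View pics/k_s.png

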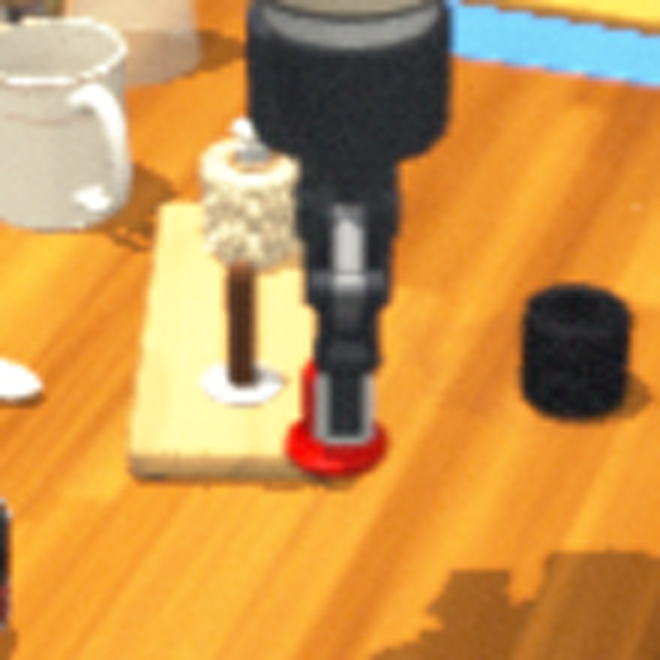

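The cap is held upright, with the flange at (336,450) in the crop. Moving it over the spindle, at 23 mm clearance.

>>> drive_tool(commands="1 -0.1 8.2 -1.1 0;1 -0.1 8.2 -1.1 0;1 -0.1 8.2 -1.1 0;1 -0.1 8.2 -1.1 0;1 -0.1 8.2 -1.1 0;1 -0.1 8.2 -1.1 0;1 -0.1 8.2 -1.1 0;1 -0.1 8.2 -1.1 0")

```text
t: 12.1
tool_pos: [0.5761, -0.2397, 0.1362]
tool_rot: [2.034, 0.353, -2.041]
contact_force: [1.1, -0.0, 0.2]
opening: 0.0261
```

```bash
python3 - <<'E'
from h import *
togo([.577,-.238,.136],-70.6)
E
```

```text
t 12.1 pos [ 0.5761 -0.2397  0.1362] jaw -70.4839484976552 open 0.02607072042404218 F [ 1.0939 -0.027   0.2408]
shift units [ 0.0044 -0.0316 -0.0345]
turn units 0.023210300468957713
```

>>> drive_tool(commands="1 0 0 0 0;1 0 0 0 0;1 0 0 0 0")

```text
t: 12.35
tool_pos: [0.5754, -0.2372, 0.1367]
tool_rot: [2.034, 0.354, -2.041]
contact_force: [0.2, 0.1, -0.6]
opening: 0.0259
```

```bash
python3 - <<'E'
from h import *
togo([.577,-.238,.136],-70.6)
im,_=ctrl.get_image("side");np.savez("pics/l.npz",im=im)
crop(im,225,120,75,80,8,"pics/l_s.png")
im2,_=ctrl.get_image("top");crop(im2,240,140,90,80,6,"pics/l_t.png")
h=cv2.cvtColor(im,cv2.COLOR_BGR2HSV)
m=((h[...,0]<6)|(h[...,0]>174))&(h[...,1]>170)&(h[...,2]>50)
for r in range(140,180):
    xs=np.nonzero(m[r,245:280])[0]+245
    if len(xs): print(r,xs.min(),xs.max(),(xs.min()+xs.max())/2)
p=ctrl.get_obs()["tool_pos"];print(proj("side",p-[0,0,.0158]),proj("side",[.577,-.239,.097]))
S=np.load("pics/g.npz")["im"]
for r in range(168,178): print(r,S[r,252:272].mean(1).astype(int))
E
```

```text
t 12.35 pos [ 0.5754 -0.2372  0.1367] jaw -70.46273229763668 open 0.02588545444672733 F [ 0.1526  0.057  -0.6277]
shift units [ 0.0165  0.0311 -0.0301]
turn units 0.027453540472663462
150 258 258 258.0
151 258 258 258.0
153 257 257 257.0
155 257 257 257.0
157 257 257 257.0
158 257 257 257.0
159 257 257 257.0
160 257 257 257.0
161 256 267 261.5
162 255 267 261.0
163 256 266 261.0
164 257 266 261.5
165 259 260 259.5
[261.4856 162.8315] [261.4671 169.7872]
168 [133 134 135 137 137 134 133 130 132 133 134 130 128 128 122 119 127 132
 141 148]
169 [136 136 136 136 131 133 132 150 174 181 177 167 139 127 124 126 134 138
 143 148]
170 [136 138 139 134 135 135 154 220 251 241 240 247 193 133 123 126 136 142
 149 152]
171 [138 137 137 136 132 133 174 231 249 253 252 239 211 142 128 131 142 148
 150 151]
172 [136 140 138 135 131 138 151 186 216 240 231 194 174 153 147 145 144 150
 153 154]
173 [141 139 138 148 163 189 198 206 182 174 172 185 220 222 215 185 165 154
 154 153]
174 [138 143 162 200 223 229 226 218 207 170 168 170 200 227 237 233 216 184
 158 149]
175 [141 156 193 218 226 219 191 160 157 148 142 143 151 188 227 238 234 215
 174 154]
176 [137 175 221 225 223 205 161 141 149 148 141 138 139 149 198 235 236 226
 195 159]
177 [136 172 222 234 237 225 175 171 172 160 159 166 159 173 203 227 227 219
 185 152]
```

View pics/l_s.png

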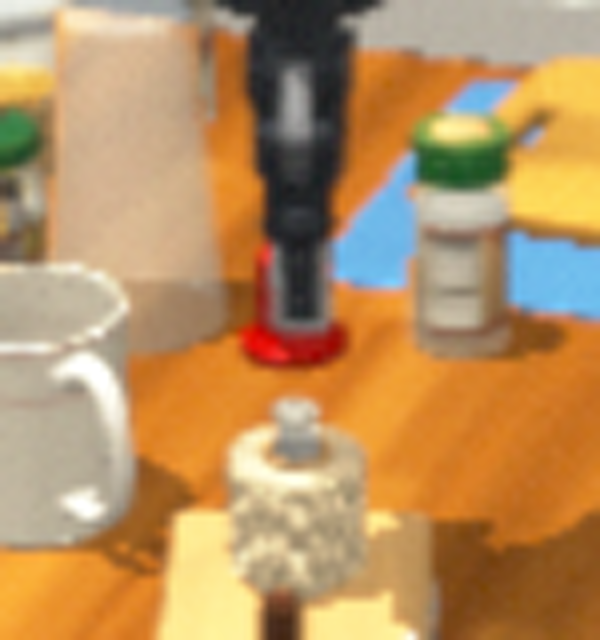

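View pics/l_t.png

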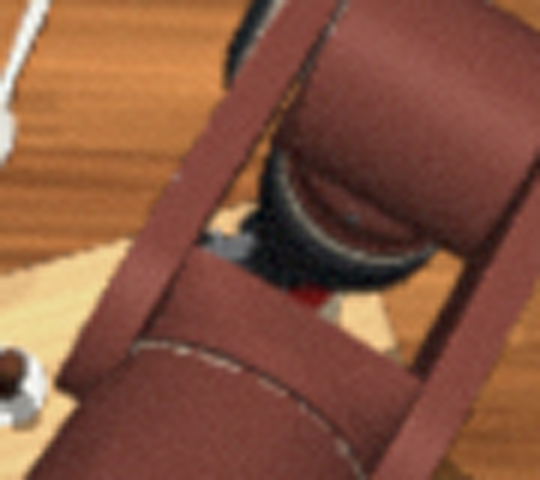

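The top view is blocked. In the side crop the flange centre (294,340) and stud centre (297,410) line up within about 0.3 px. Across the image that leaves the jaw direction less certain, so I'll lower the mouth to just around the stud tip and feel sideways.

>>> drive_tool(commands="1 0.2 0.03 -0.01 0;1 0.4 0.03 -0.01 0;1 0.5 0.03 -0.01 0;1 0.58 0.03 -0.01 0;1 0.62 0.03 -0.01 0;1 0.66 0.03 -0.01 0;1 0.66 0.03 -0.01 0;1 0.66 0.03 -0.01 0")

```text
t: 13.12
tool_pos: [0.5776, -0.2391, 0.1129]
tool_rot: [2.036, 0.351, -2.036]
contact_force: [1.0, -0.6, -0.7]
opening: 0.0258
```

```bash
python3 - <<'E'
from h import *
togo([.577,-.238,.1088],-70.6)
im,_=ctrl.get_image("side");crop(im,225,120,75,80,8,"pics/m_s.png")
E
```

```text
t 13.1167 pos [ 0.5776 -0.2391  0.1129] jaw -70.44549902961084 open 0.025800155944006548 F [ 1.0425 -0.6186 -0.7359]
shift units [ 0.1022 -0.0296  0.0041]
turn units 0.03090019407783018
```

View pics/m_s.png

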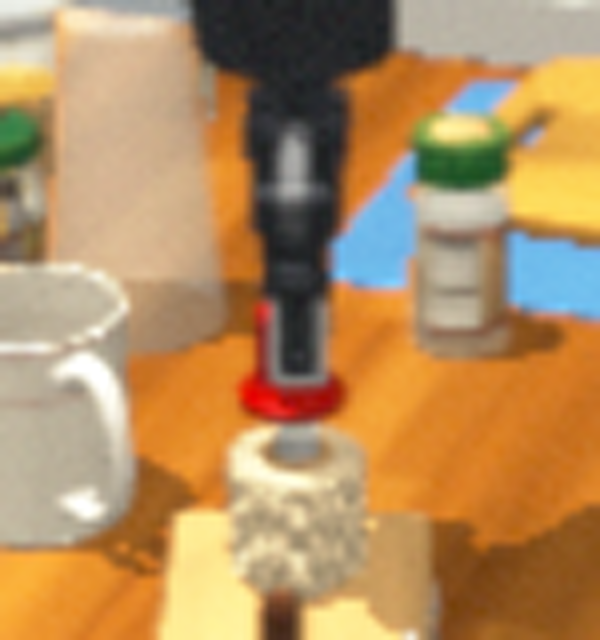

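In the crop the cap (centre column 292) is about 2 mm left of the spindle (298). Correcting, then lowering the mouth around the stud tip.

>>> drive_tool(commands="1 0 -0.03 0.05 0;1 0 -0.03 0.05 0;1 0 -0.03 0.05 0;1 0.04 -0.03 0.05 0;1 0.08 -0.03 0.05 0;1 0.1 -0.03 0.05 0;1 0.1 -0.03 0.05 0;1 0.1 -0.03 0.05 0")

```text
t: 13.83
tool_pos: [0.575, -0.2385, 0.1085]
tool_rot: [2.036, 0.351, -2.036]
contact_force: [0.0, 0.7, -0.7]
opening: 0.0258
```

```bash
python3 - <<'E'
from h import *
togo([.577,-.238,.1088],-70.6)
im,_=ctrl.get_image("side");crop(im,225,120,75,80,8,"pics/n_s.png")
o=ctrl.get_obs();print(o["wrist_torque"])
E
```

```text
t 13.8333 pos [ 0.575  -0.2385  0.1085] jaw -70.44254769758923 open 0.025810376180988946 F [ 0.0191  0.6835 -0.6752]
shift units [-0.008   0.0054 -0.0499]
turn units 0.031490460482152115
[ 0.0129  0.0369 -0.0418]
```

View pics/n_s.png

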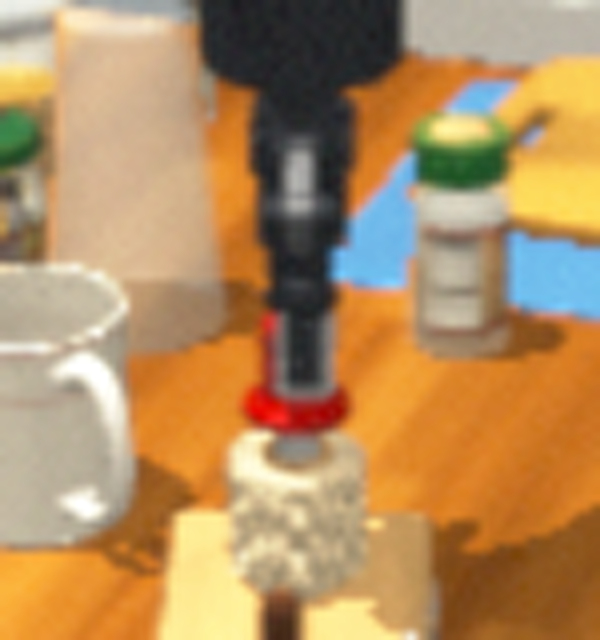

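The cap is now centred on the spindle in the image (297 vs 298). The mouth is around the stud tip with no load. Lowering onto the beads.

>>> drive_tool(commands="1 0.03 0 0 0;1 0.06 0 0 0;1 0.08 0 0 0;1 0.08 0 0 0;1 0.08 0 0 0")

```text
t: 14.3
tool_pos: [0.5753, -0.2385, 0.1059]
tool_rot: [2.036, 0.351, -2.036]
contact_force: [-0.3, 0.3, 1.8]
opening: 0.0259
```

Lip contact came at the predicted height with almost no side force. Pushing on.

>>> drive_tool(commands="1 0.03 0 0 0;1 0.06 0 0 0;1 0.09 0 0 0;1 0.12 0 0 0;1 0.12 0 0 0")

```text
t: 14.72
tool_pos: [0.5767, -0.2387, 0.1045]
tool_rot: [2.039, 0.35, -2.033]
contact_force: [-3.9, 3.5, 14.0]
opening: 0.0259
```

>>> drive_tool(commands="1 0 -0.025 0.03 0;1 0.04 -0.025 0.03 0;1 0.08 -0.025 0.03 0;1 0.08 -0.025 0.03 0")

```text
t: 15.05
tool_pos: [0.5749, -0.2374, 0.0982]
tool_rot: [2.04, 0.351, -2.033]
contact_force: [4.5, 3.3, -3.6]
opening: 0.0257
```

It clicked: the tool dropped to 0.0982 and the cap is pulling itself on. Pressing home.

>>> drive_tool(commands="1 0.04 0 -0.02 0;1 0.08 0 -0.02 0;1 0.12 0 -0.02 0;1 0.16 0 -0.02 0;1 0.18 0 -0.02 0;1 0.18 0 -0.02 0")

```text
t: 15.55
tool_pos: [0.5748, -0.2377, 0.0955]
tool_rot: [2.035, 0.352, -2.037]
contact_force: [-10.7, 8.0, 25.5]
opening: 0.026
```

```bash
python3 - <<'E'
from h import *
togo([.575,-.238,.0958],-70.6)
im,_=ctrl.get_image("side");crop(im,225,120,75,80,8,"pics/o_s.png")
o=ctrl.get_obs();print(o["wrist_torque"],Ro.from_rotvec(o["tool_rot"]).as_matrix()[:,0])
E
```

```text
t 15.55 pos [ 0.5748 -0.2377  0.0955] jaw -70.41812111857675 open 0.02602580381739088 F [-10.749    8.036   25.5275]
shift units [-0.0081  0.0084 -0.0019]
turn units 0.03637577628464896
[1.4773 1.8087 0.0691] [-0.0009  0.0006 -1.    ]
```

View pics/o_s.png

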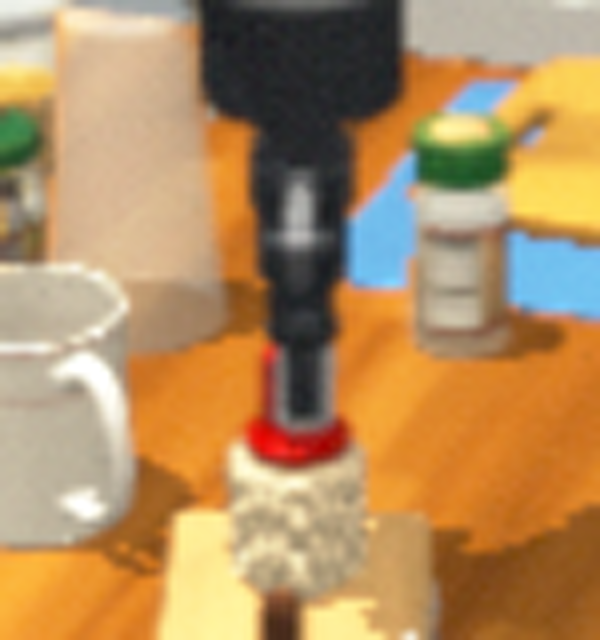

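The flange at (298,437) in the crop now sits directly above the spool top, and the TCP height is 0.0955 against the expected 0.0958 for home. The arm presses with 25 N. I'll hold briefly to see that it stays steady.

>>> drive_tool(commands="1 0 0 0 0;1 0 0 0 0;1 0 0 0 0;1 0 0 0 0;1 0 0 0 0;1 0 0 0 0")

```text
t: 16.1
tool_pos: [0.5748, -0.2377, 0.0955]
tool_rot: [2.035, 0.352, -2.037]
contact_force: [-10.9, 7.1, 25.0]
opening: 0.0259
```

```bash
python3 - <<'E'
from h import *
im,_=ctrl.get_image("side");cv2.imwrite("pics/p_s.png",im)
S=np.load("pics/side0.npz")["im"]
d=cv2.absdiff(im,S).max(2)
for n,(x,y,w,h) in dict(mug=(214,152,30,36),jar=(274,134,16,30),spoon=(196,200,34,18)).items(): print(n,d[y:y+h,x:x+w].mean())
togo([.575,-.238,.0958])
E
```

```text
mug 12.069444444444445
jar 11.06875
spoon 10.540849673202615
t 16.15 pos [ 0.5748 -0.2377  0.0955] jaw -70.41906150478438 open 0.025904218284387028 F [-10.9774   8.212   24.678 ]
shift units [-0.0072  0.0089 -0.0016]
```

View pics/p_s.png

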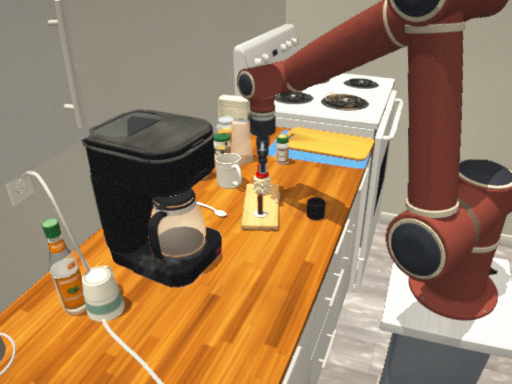

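The mug (229,170), jar (282,149) and spoon (212,208) are where they were at the start. The cap is home on the stand at (262,176) and the push is steady, so I'm handing in.

```bash
python3 -c "
from station import ctrl
print(ctrl.finish_job()); o=ctrl.get_obs(); print(o['t'],o['tool_pos'],o['contact_force'],o['opening'])"
```

```text
the job is handed in; nothing more can be done
None
the job is handed in; nothing more can be done
```

The twine stand is loaded, and I handed the job in at about 16 s with the gripper still holding the cap and pressing it down. `finish_job` gives no verdict, so this rests on my own checks.

- **Spool:** I lifted it straight off the peg and lowered it over the spindle. It reached its seat (14 N upward), and the picture after release shows it sitting there. The bore rubbed the spindle lightly on the way down (about 3 N), so I moved it over by about 1.5 mm before seating it.
- **Cap:** the lip met the beads at the expected height, the click followed, and I kept pushing. The final TCP height was 0.0955 m, against 0.0958 m expected for fully home.
- **Final hold:** at the last check the push down was steady at about 25 N, with the fingers still closed on the knob (opening 26 mm, grip set to 70 N).
- **Bystanders:** the mug, jar and spoon look unmoved in the last side view. I never touched the black spool look-alike.

**Weak points:** about 13 N of sideways force remained while pressing. The top camera was blocked by the arm, so I checked the cap's centring only in the side view and through contact.

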